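# Raise the store shutter with the hold-to-run key switch

### The arm

A 6-joint arm with a two-finger parallel gripper is mounted at the origin on the work surface. World frame = base frame: x ahead of the robot, y to its left, z up, the work surface at z = 0. Lengths are in m, angles in rad, forces in N, time in s.
With the tool pointing down it reaches from about 0.25 to 0.85 m from the base axis. Payload 12.5 kg.
Tool frame: the origin (TCP) lies midway between the tips of the shut fingers; the grasp point (between the pads) lies 19 mm behind it (r.grasp_offset is the distance from the TCP to the grasp point, in m); z points along the fingers, y is the line along which they close (so a half turn about z gives the same grasp; the last joint's range is limited). The gripper opens to 93 mm and grips with 3 to 60 N. Pads are 15 mm wide; open, the fingers measure 128 mm over their backs; the gripper's body (75 mm by 188 mm) begins 65 mm behind the grasp point.
Start: joints at [1.035, 0.351, 1.652, -0, 1.139, -0.085], TCP at [0.24, 0.495, 0.219] pointing down, gripper open.
Joint ranges: [-2.75, 2.75], [-0.79, 2.1], [0.01, 2.65], [-1.57, 4.71], [0.07, 3.14], [-2.87, 2.87]. Speed limits (rad/s): [2.22, 2.22, 2.79, 3.14, 3.14, 3.14].

### API

Orientations are given as a rotation vector (axis times angle).
In Python, from bench import r gives the robot as it stands. The module is installed in compiled form; this text tells all that it offers.
- The arm moves only by the tool servo_tool, never from a script. Its argument "commands" is a list of rows, each a list of 7 numbers: the opening, from 0 (shut) to 1 (fully open), then the shift along the tool's x, y, z in m, then the turn, a rotation vector about the tool's x, y, z in units of 5 degrees (1.0 is 5 degrees). In form: [[hand, x, y, z, rx, ry, rz], ...]. A call has 1 to 8 rows; each row is the pose to reach, as a shift and turn from the pose commanded when the call began, along the tool's axes at that moment; what a row does not reach only later rows make up. A row lasts 1/12 s, in which the tool goes at most 41.7 mm and 7.16 degrees, less where a joint would pass 70% of its speed; a pose out of reach is approached as far as the arm can. A call with a gripper value outside its range is refused whole. The fingers move at their own pace and stop on an object; "squeeze" is the grip in N (left out, the last holds). Time passes only in rows, so rows that repeat a pose let the fingers close. It gives the time, the measured TCP pose, the force, the opening and the grip force at its end, in the units of the state.
- r.get_state(): the state, without advancing time (a new reading comes with each control period).
- r.camera(name): name is "scene" or "top" or "wrist"; returns the picture (400x640x3 uint8, red, green, blue); there is no depth.
- r.get_calibration(name): a dict with "fov_y" (degrees; the focal length in pixels is half the picture's height over the tangent of half this angle, whatever the lens; pixels are square), "cx", "cy" (the principal point, pixels), "view" (4x4, takes a point from world to camera coordinates). Camera axes: x right, y up, looking along -z (the intrinsics and any distortion apply to the point x, -y, -z); pixel columns grow to the right and rows downward; lengths in m; the calibration is good to about 2 mm. A picture is of the moment at which its call begins: read the wrist's pose just before it. get_calibration takes no time and is no camera call; for the wrist camera it gives the pose at the moment of the call.
- r.hand_in(): hands the job in; it is judged then, once.
The state is a dict: "time_s": time; "joints": joint angles; "joint_vel": joint speeds; "effort": joint torques, N m; "tool_pos": TCP position; "eef_rot": TCP orientation; "wrist_force": force on the tool from outside, world axes, zero at the start; "ft_torque": the same for the moment, N m; "gripper_width": opening from 0.0 (shut) to 1.0 (fully open); "grasp_force": force on a finger pad.
Only numpy, scipy, OpenCV 4.12 (cv2) and the standard library are available. Lean on these libraries where they do the work, as an engineer would, in place of code of your own. Each camera call takes 0.05 s, during which the arm holds its last target. There are 200 camera calls.

### The job

Open up the tool store. On the shutter control box, press the reset button fully down and let it come back up, then take the shutter key, the one with the rectangular moulded head, out of the key block, put it fully home in the key switch, easing it past the sticky pins with a wiggle where it catches and never forcing it, and turn it a quarter turn clockwise to the stop. The switch only runs the shutter while it is held, so finish with the key still gripped and held turned against its spring; keep off the emergency-stop mushroom, leave the other two keys standing in the block and do not shift the other things on the counter.

Things in the scene. Friction and masses are not known exactly. Their poses are not given: they have to be found in the camera images.
- station: Shutter control box, grey steel, 130 (x) x 230 (y) x 75 mm high, screwed flat on the counter; origin at the centre of its underside; its x points away from the worker, y to the left, z up. In a row on its lid, all at x = 0: key switch at y = -70 mm, reset button at y = 0, emergency-stop mushroom at y = +68 mm. An 11 mm high pilot lamp sits at x = +42, y = 0.
- keyway (a point): Key switch: dark square bezel, 34 x 34 mm. The point is the keyhole's centre on the bezel's flat top, 85 mm above the counter; axes as the box's. The hole is a slot 11.4 mm long (box x) and 5.0 mm wide, with a 2 mm 45-degree lead-in at the top; the key goes straight down. Two sprung pins stick when the key tip is 10 to 21 mm deep: each may take up to 15 N of push, less if the key is rocked.
- key_switch (a joint): Key switch angle, rad: 0 at rest, grows clockwise seen from above to its stop at 1.40 (about a quarter turn). A spring turns it back when let go: 0.02 N m at rest, 0.06 at the stop. The key has about 0.15 rad of play in it, so turn it about 1.7 to hold it firmly on the stop. It turns only with the key within 2 mm of fully home, and a turned key cannot be drawn out.
- reset_top (a point): Middle of the top of the reset button: a flat grey round button 26 mm across, in a black 42 mm collar; its top is 98 mm above the counter when up, 11 mm above the collar.
- reset (a joint): Reset button travel, m: 0 up, 0.007 fully down; sprung, about 3 N to start and 9 N at the bottom.
- stop_top (a point): Middle of the top of the emergency-stop mushroom: 40 mm across on a 44 mm collar, its top 111 mm above the counter. Not to be pressed.
- stop (a joint): Emergency-stop travel, m: 0 up, 0.005 latched down. Must stay up.
- key_block: Wooden key block 55 (x) x 175 (y) x 40 mm high, fixed on the counter; origin at the centre of its underside. Three upright slots, 5.6 (x) x 12 (y) mm, at y = -55, 0 and +55 mm; in each stands a key, blade down, its shoulder on the block's top and its width along the block's y. Which key is in which slot varies.
- shutter_key: Shutter key, 35 g: black moulded head 10 mm thick (its x), 30 wide (y), 36 high; origin at the middle of the head's underside (the shoulder), z up. Below it a round waist 4 mm thick, 7 long, then a flat steel blade 3.6 thick (x), 10 wide (y), tapering to its tip 29 mm below the shoulder. Stands upright in the block. Fits the switch either way round; fully home, its shoulder lies on the bezel.
- padlock_key: Another key in the block, brass, with a round disc head 26 mm across and 8 mm thick, top 28 mm above the block; origin at its shoulder. To be left standing.
- cabinet_key: Another key in the block: a steel T-bar key, bar 44 mm long and 9 mm thick along the row, top 33 mm above the block; origin at its shoulder. To be left standing.
- padlock: Brass padlock lying in front of the key block, 76 x 50 x 22 mm. Leave alone.
- tape_measure: Tape measure, 78 x 36 x 30 mm, in front of the control box. Leave alone.
- screwdriver: Screwdriver lying behind the key block. Leave alone.
- mug: Mug, 80 mm across, 92 mm high, at the right. Leave alone.
- battery: Tool battery, 115 x 75 x 62 mm, at the left. Leave alone.
- marker_can: Marking-paint can, 65 mm across, 190 mm high, at the right. Leave alone.

How it is judged:
By the outcome, as a careful person would: the job done as asked, in the order asked, and still so for the second after the job is handed in, while the arm keeps its last pose, push and grip.
It also fails if it takes over 64 s, if anything falls off the work surface, if the arm or the gripper's body presses on something with over 40 N, if the wrist force passes 120 N, or if a joint passes its speed limit or range.

## Working session

There is one attempt and no reset: what is moved stays moved. The work goes in short steps, Python scripts to look and compute and a tool call to move; the robot and the scene stay as the last step left them, time stands still between calls to the robot, and variables do not carry over. Pictures are saved under pics/ and viewed, at most 10 in all, crops included, and the job is handed in when it is done.

Besides the shell and the picture viewer there is one more tool, called after "Call:" by a JSON object that holds its "api" and its "payload". servo_tool: Moves the arm, as the interface text tells. Its arguments: {"type":"object","properties":{"commands":{"type":"array"},"squeeze":{"type":"number"}},"required":["commands"]}

```bash
mkdir -p pics
python3 - <<'E'
from bench import r
import cv2, numpy as np
np.set_printoptions(precision=4,suppress=True)
s=r.get_state(); print({k:np.round(v,4) for k,v in s.items()})
for n in ("scene","top","wrist"):
    c=r.get_calibration(n); print(n,c)
    cv2.imwrite(f"pics/{n}0.png",r.camera(n)[:,:,::-1])
E
```

```text
{'time_s': np.float64(0.0), 'joints': array([ 1.0354,  0.3512,  1.6524,  0.    ,  1.1391, -0.0846]), 'joint_vel': array([-0.0022,  0.0008, -0.0013,  0.    ,  0.0005, -0.0014]), 'effort': array([  0.0015, -49.7315, -28.5257,   0.0699,   0.0257,  -0.0001]), 'tool_pos': array([0.2394, 0.4948, 0.2181]), 'eef_rot': array([-0.7021, -3.0618,  0.0018]), 'wrist_force': array([0.3503, 0.5093, 0.4558]), 'ft_torque': array([-0.0598, -0.0001, -0.0084]), 'grasp_force': np.float64(0.0), 'gripper_width': np.float64(1.0008)}
scene {'fov_y': 54.73685836810681, 'cx': 318.45432858307447, 'cy': 195.22890434953072, 'view': array([[-0.0632,  0.9979,  0.0139,  0.0316],
       [-0.7584, -0.0571,  0.6492,  0.3386],
       [ 0.6487,  0.0305,  0.7605, -1.5184],
       [ 0.    ,  0.    ,  0.    ,  1.    ]])}
top {'fov_y': 44.13972080699556, 'cx': 326.183742079012, 'cy': 197.51075901350097, 'view': array([[-0.0079, -0.9999, -0.0107, -0.0132],
       [ 0.9905, -0.0093,  0.1371, -0.5341],
       [-0.1372, -0.0095,  0.9905, -1.6879],
       [ 0.    ,  0.    ,  0.    ,  1.    ]])}
wrist {'fov_y': 64.11932276528225, 'cx': 316.9630426004928, 'cy': 204.73072954020066, 'view': array([[ 0.4351,  0.9004, -0.0003, -0.5492],
       [-0.8652,  0.418 , -0.277 ,  0.0324],
       [-0.2493,  0.1207,  0.9609, -0.3914],
       [ 0.    ,  0.    ,  0.    ,  1.    ]])}
```

View pics/scene0.png

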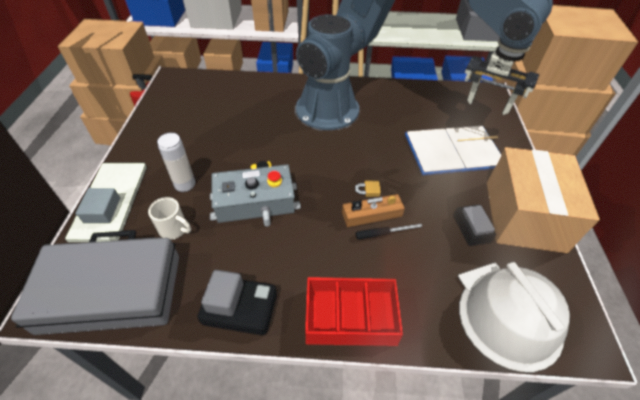

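View pics/top0.png

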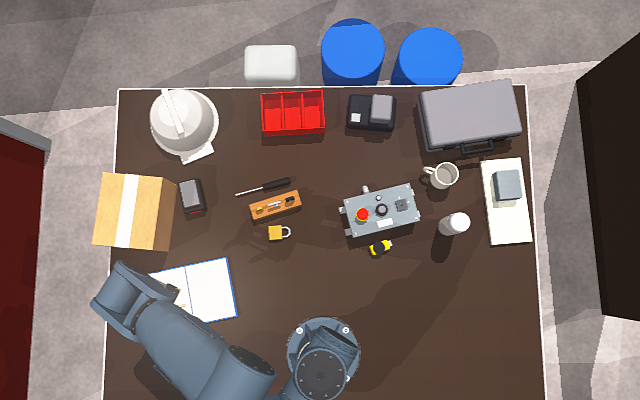

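The scene and top views show the box at top-image (381,210): mushroom (362,214), reset (382,210), key switch (403,204). The block is at (275,205), and its right-hand key at about (289,200) is the dark one.

```bash
cat > h.py <<'E'
from bench import r
import cv2, numpy as np
from scipy.spatial.transform import Rotation as R
np.set_printoptions(precision=4,suppress=True)
def ray(c,u,v):
    f=200/np.tan(np.radians(c['fov_y'])/2); V=c['view']
    d=V[:3,:3].T@np.array([(u-c['cx'])/f,-(v-c['cy'])/f,-1]); o=-V[:3,:3].T@V[:3,3]
    return o,d
def onz(c,u,v,z):
    o,d=ray(c,u,v); return o+d*(z-o[2])/d[2]
def tri(obs):
    A=0;b=0
    for c,u,v in obs:
        o,d=ray(c,u,v); d=d/np.linalg.norm(d); P=np.eye(3)-np.outer(d,d); A=A+P;b=b+P@o
    return np.linalg.solve(A,b)
def proj(c,p):
    f=200/np.tan(np.radians(c['fov_y'])/2); q=c['view'][:3,:3]@p+c['view'][:3,3]
    return c['cx']-f*q[0]/q[2], c['cy']+f*q[1]/q[2]
def rel(p,yaw=None):
    "tool-frame shift from measured TCP to world p; yaw: world angle of tool y wanted"
    s=r.get_state(); M=R.from_rotvec(s['eef_rot']).as_matrix()
    return M.T@(np.asarray(p)-s['tool_pos'])
def save(n,name):
    c=r.get_calibration(n); im=r.camera(n); cv2.imwrite(f"pics/{name}.png",im[:,:,::-1]); np.save(f"pics/{name}.npy",c,allow_pickle=True); return c,im
def load(name): return np.load(f"pics/{name}.npy",allow_pickle=True).item(), cv2.imread(f"pics/{name}.png")
E
python3 - <<'E'
from h import *
c=r.get_calibration("top")
for n,u,v,z in [("stop",362,214,.11),("reset",382,210,.098),("key",403,204,.085),("k1",262,210,.07),("k2",275,205,.07),("k3",289,200,.07)]: print(n,onz(c,u,v,z))
s=r.get_state();M=R.from_rotvec(s['eef_rot']).as_matrix();print(M)
cw=r.get_calibration("wrist");V=cw['view'];print("cam in tool",M.T@(-V[:3,:3].T@V[:3,3]-s['tool_pos']), "look",M.T@(-V[2,:3]))
p=onz(c,275,205,.07); print(rel([p[0],p[1],.30]))
E
```

```text
stop [ 0.4673 -0.1373  0.11  ]
reset [ 0.4814 -0.2053  0.098 ]
key [ 0.5027 -0.2782  0.085 ]
k1 [0.4883 0.2018 0.07  ]
k2 [0.5051 0.1574 0.07  ]
k3 [0.522  0.1094 0.07  ]
[[-0.9001  0.4357 -0.0005]
 [ 0.4357  0.9001 -0.0008]
 [ 0.0001 -0.0009 -1.    ]]
cam in tool [ 0.0776 -0.0006 -0.1667] look [-0.2771  0.0009  0.9609]
[-0.3861 -0.1881 -0.0816]
```

Call:
{"api": "servo_tool", "payload": {"commands": [[0,-0.22,-0.22,-0.022,0,0,0],[0,-0.22,-0.22,-0.022,0,0,0],[0,-0.22,-0.22,-0.022,0,0,0],[0,-0.22,-0.22,-0.022,0,0,0],[0,-0.22,-0.22,-0.022,0,0,0],[0,-0.22,-0.22,-0.022,0,0,0],[0,-0.22,-0.22,-0.022,0,0,0],[0,-0.22,-0.22,-0.022,0,0,0]], "squeeze": 20}}

```text
time_s: 0.82
tool_pos: [0.3423, 0.1981, 0.2409]
eef_rot: [0.704, 3.061, -0.001]
wrist_force: [0.9, 0.7, 0.6]
gripper_width: 0.474
grasp_force: 0.0
```

Call:
{"api": "servo_tool", "payload": {"commands": [[0,-0.22,-0.22,0,0,0,0],[0,-0.22,-0.22,0,0,0,0],[0,-0.22,-0.22,0,0,0,0],[0,-0.22,-0.22,0,0,0,0],[0,-0.22,-0.22,0,0,0,0],[0,-0.22,-0.22,0,0,0,0],[0,-0.22,-0.22,0,0,0,0],[0,-0.22,-0.22,0,0,0,0]]}}

```text
time_s: 1.48
tool_pos: [0.4447, -0.0965, 0.2406]
eef_rot: [0.705, 3.061, -0.001]
wrist_force: [0.1, 0.4, -0.4]
gripper_width: 0.002
grasp_force: 0.0
```

Call:
{"api": "servo_tool", "payload": {"commands": [[0,-0.082,-0.085,0,0,0,0],[0,-0.082,-0.085,0,0,0,0],[0,-0.082,-0.085,0,0,0,0],[0,-0.082,-0.085,0,0,0,0]]}}

```text
time_s: 1.82
tool_pos: [0.4817, -0.2097, 0.2401]
eef_rot: [0.707, 3.06, -0.002]
wrist_force: [0.0, 0.5, 0.0]
gripper_width: 0.003
grasp_force: 0.0
```

Run:
```python
from h import *
s=r.get_state();print(s['time_s'],s['tool_pos'],s['joints'],s['joint_vel'])
save("wrist","w1")
```

```text
1.8167 [ 0.4817 -0.2097  0.2401] [-0.4987  0.2833  1.6898 -0.0009  1.1676 -1.6151] [ 0.072  -0.0534  0.0858  0.0203  0.0007  0.0776]
```

View pics/w1.png

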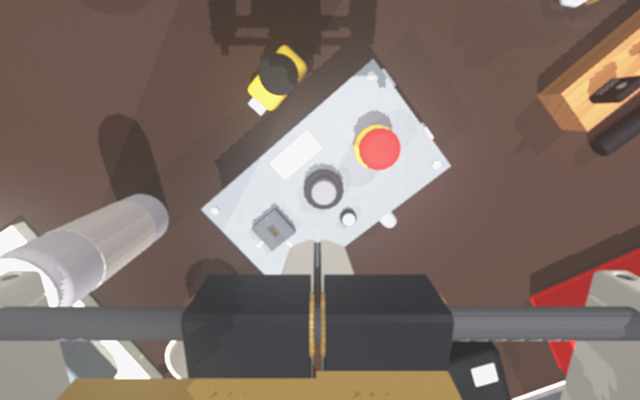

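Wrist view: reset button top at about (323,188), mushroom (378,148), keyhole (273,230), can at the lower left, shutter-key head at the far right around (615,90).

Run:
```python
from h import *
c,im=load("w1"); ct=r.get_calibration("top")
for n,u,v,z,ut,vt in [("stop",380,148,.111,362,214),("reset",323.5,187.5,.098,382,210),("keyhole",273,230,.085,403,204)]:
    p=onz(c,u,v,z); print(n,p,"tri",tri([(c,u,v),(ct,ut,vt)]))
p=onz(c,323.5,187.5,.098); k=onz(c,273,230,.085); d=(p-k)[:2]; print(np.hypot(*d),"box yaw",np.arctan2(-d[0],d[1]))
print("can top", onz(ct,457,217,.19), onz(ct,455,226,.1))
print("shift", rel([p[0],p[1],.11]))
```

```text
stop [ 0.4652 -0.1378  0.111 ] tri [ 0.4671 -0.1373  0.1049]
reset [ 0.4788 -0.2015  0.098 ] tri [ 0.4828 -0.2049  0.0818]
keyhole [ 0.5001 -0.2716  0.085 ] tri [ 0.5074 -0.2816  0.0546]
0.07321136945783219 box yaw 0.29431823940012913
can top [ 0.4468 -0.4317  0.19  ] [ 0.4254 -0.4467  0.1   ]
shift [0.0042 0.0042 0.13  ]
```

Call:
{"api": "servo_tool", "payload": {"commands": [[0,0.003,0.002,0.04,0,0,0],[0,0.004,0.004,0.08,0,0,0],[0,0.004,0.004,0.115,0,0,0],[0,0.004,0.004,0.13,0,0,0],[0,0.004,0.004,0.138,0,0,0],[0,0.004,0.004,0.142,0,0,0],[0,0.004,0.004,0.145,0,0,0],[0,0.004,0.004,0.145,0,0,0]]}}

```text
time_s: 2.53
tool_pos: [0.4791, -0.1993, 0.0964]
eef_rot: [0.702, 3.062, 0.0]
wrist_force: [-2.4, 2.2, 4.3]
gripper_width: 0.005
grasp_force: 2.1
```

Call:
{"api": "servo_tool", "payload": {"commands": [[0,0,0,0.002,0,0,0],[0,0,0,0.003,0,0,0],[0,0,0,0.003,0,0,0]]}}

```text
time_s: 2.78
tool_pos: [0.4794, -0.1996, 0.0937]
eef_rot: [0.702, 3.06, -0.0]
wrist_force: [-1.8, 3.8, 6.2]
gripper_width: 0.006
grasp_force: 3.3
```

Call:
{"api": "servo_tool", "payload": {"commands": [[0,0,0,0.002,0,0,0],[0,0,0,0.003,0,0,0],[0,0,0,0.004,0,0,0],[0,0,0,0.004,0,0,0]]}}

```text
time_s: 3.12
tool_pos: [0.4795, -0.1996, 0.0911]
eef_rot: [0.702, 3.06, -0.0]
wrist_force: [-7.8, 6.3, 22.6]
gripper_width: 0.004
grasp_force: 11.3
```

Call:
{"api": "servo_tool", "payload": {"commands": [[0,0,0,-0.004,0,0,0],[0,0,0,-0.012,0,0,0],[0,0,0,-0.04,0,0,0],[0,-0.02,-0.03,-0.08,0,0,0],[0.5,-0.05,-0.045,-0.11,0,0,0],[0.5,-0.05,-0.045,-0.11,0,0,0],[0.5,-0.05,-0.045,-0.11,0,0,0]]}}

```text
time_s: 3.7
tool_pos: [0.5064, -0.2646, 0.2024]
eef_rot: [0.703, 3.055, -0.004]
wrist_force: [0.5, -0.4, -1.0]
gripper_width: 0.172
grasp_force: 0.0
```

Run:
```python
from h import *
s=r.get_state();print(s['time_s'],s['tool_pos'],s['wrist_force'])
c,im=save("wrist","w2")
g=cv2.resize(im[60:260,180:460],None,fx=2.5,fy=2.5,interpolation=cv2.INTER_CUBIC)
cv2.imwrite("pics/w2c.png",g[:,:,::-1])
```

```text
3.7 [ 0.5064 -0.2646  0.2024] [ 0.4851 -0.426  -0.9874]
```

View pics/w2c.png

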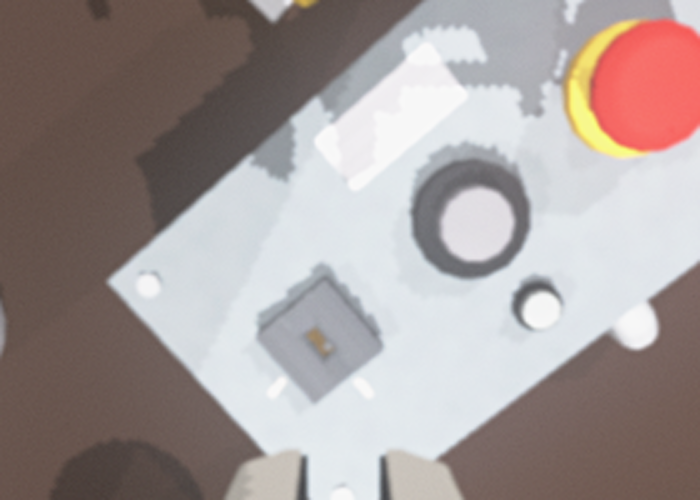

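Crop of the wrist view: bezel centre at about (320,340) in the crop with the keyhole on it, button top (478,224), mushroom (648,86). The button is back up.

Run:
```python
from h import *
c1,i1=load("w1"); c,im=load("w2")
P=lambda u,v:(180+u/2.5-.3,60+v/2.5-.3)
def refine(im,u,v,h,lo,hi): # centroid of grey range near point
    pass
k=P(320,340.5); b=P(478,224); s=P(648,86)
print(k,b,s)
pk=onz(c,*k,.085);pb=onz(c,*b,.098);ps=onz(c,*s,.111);print(pk,pb,ps)
for a,q in((pk,pb),(pb,ps),(pk,ps)): d=(q-a)[:2];print(np.hypot(*d),np.arctan2(-d[0],d[1]))
print("tri key",tri([(c1,273,230),(c,*k)]),"btn",tri([(c1,323.5,188),(c,*b)]))
# bezel side directions
q=[onz(c,*P(*x),.085) for x in((324,275),(384,345),(316,404),(258,338))]
for i in range(4): d=q[(i+1)%4]-q[i];print(np.hypot(*d[:2]),np.degrees(np.arctan2(d[1],d[0]))%90)
# bezel by brightness around k, both views
for cc,ii,uv in((c1,i1,(273,230)),(c,im,k)):
    g=cv2.cvtColor(ii,cv2.COLOR_BGR2GRAY);x,y=map(int,uv);print(g[y-20:y+21:4,x-24:x+25:4])
```

```text
(307.7, 195.89999999999998) (370.9, 149.29999999999998) (438.9, 94.10000000000001)
[ 0.4995 -0.2713  0.085 ] [ 0.4835 -0.2036  0.098 ] [ 0.4653 -0.1418  0.111 ]
0.06951208933175697 0.2334281253586538
0.06439065789930234 0.28552510418988464
0.13385738816177833 0.2584801028117403
tri key [ 0.4991 -0.2708  0.0879] btn [ 0.4842 -0.2026  0.0836]
0.034009740038367035 14.216711226948634
0.034153039536334036 16.465237872842962
0.03318370974235486 13.480091020676042
0.03376984168645981 17.898844590113825
[[230 229 229 228 196 169 148 124 179 224 225 233 231]
 [229 230 230 214 156 160 169 162 123 190 226 229 231]
 [228 224 177 150 171 171 170 169 162 129 203 225 225]
 [231 188 144 171 171 172 170 168 169 157 134 200 224]
 [231 161 171 167 171 157 150 169 169 169 153 138 223]
 [225 175 166 173 168 141 140 155 171 170 168 149 228]
 [228 219 173 170 173 170 139 139 167 171 167 199 229]
 [230 223 219 172 169 172 168 162 162 165 219 231 231]
 [229 230 228 248 175 170 170 168 174 231 246 232 228]
 [232 232 247 232 221 171 171 191 230 230 242 205 199]
 [231 231 230 230 223 216 209 230 232 231 210 198 198]]
[[229 229 228 201 171 150 166 160 145 197 224 225 232]
 [229 230 222 173 142 169 170 167 160 153 187 226 230]
 [227 188 168 139 172 169 169 167 166 154 158 225 224]
 [193 163 162 170 172 173 167 171 167 166 146 161 222]
 [180 163 169 174 171 166 150 171 170 167 166 142 183]
 [175 169 172 170 165 143 138 156 169 171 169 163 163]
 [219 170 168 174 171 161 139 163 162 170 171 169 166]
 [219 216 167 171 175 173 155 148 163 171 170 175 227]
 [222 220 214 169 172 173 170 164 164 164 192 231 230]
 [230 229 238 213 170 173 173 170 166 215 244 230 232]
 [233 241 248 221 207 169 174 173 226 232 243 248 233]]
```

Call:
{"api": "servo_tool", "payload": {"commands": [[0.4,0.126,0.322,0,0,0,8.6],[0.4,0.126,0.322,0,0,0,8.6],[0.4,0.126,0.322,0,0,0,8.6],[0.4,0.126,0.322,0,0,0,8.6],[0.4,0.126,0.322,0,0,0,8.6],[0.4,0.126,0.322,0,0,0,8.6],[0.4,0.126,0.322,0,0,0,8.6],[0.4,0.126,0.322,0,0,0,8.6]]}}

```text
time_s: 4.42
tool_pos: [0.5271, 0.0529, 0.1976]
eef_rot: [-1.78, -2.587, 0.002]
wrist_force: [0.8, 0.3, -0.0]
gripper_width: 0.402
grasp_force: 0.0
```

Call:
{"api": "servo_tool", "payload": {"commands": [[0.4,0.009,0.006,0,0,0,0],[0.4,0.009,0.006,0,0,0,0],[0.4,0.009,0.006,0,0,0,0]]}}

```text
time_s: 4.67
tool_pos: [0.5301, 0.0614, 0.1978]
eef_rot: [-1.772, -2.593, 0.002]
wrist_force: [-0.5, -0.5, -0.3]
gripper_width: 0.396
grasp_force: 0.0
```

Run:
```python
from h import *
s=r.get_state();print(s['time_s'],s['tool_pos'],s['eef_rot'],s['joints'])
c,im=save("wrist","w3")
```

```text
4.6667 [0.5301 0.0614 0.1978] [-1.7724 -2.5925  0.0017] [ 0.0282  0.3452  1.7154 -0.0003  1.0825 -0.3431]
```

View pics/w3.png

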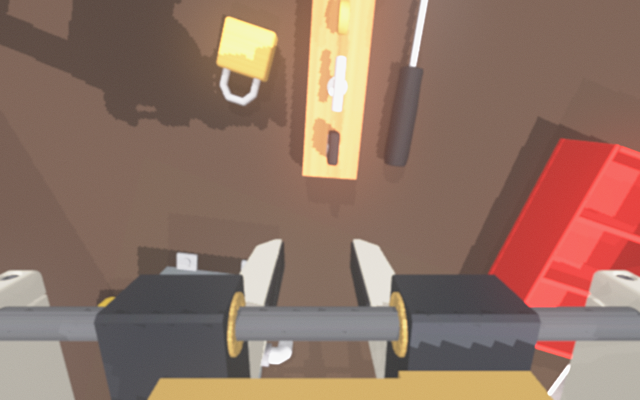

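Wrist view: the black shutter-key head is at about (334,147) at the near end of the block; the T-bar (340,85) and brass key (344,15) are behind it.

```bash
cat >> h.py <<'E'
def dark(im,x0,x1,y0,y1,t=90):
    g=im[y0:y1,x0:x1].max(2)<t
    n,l,st,ce=cv2.connectedComponentsWithStats(g.astype(np.uint8)); i=1+np.argmax(st[1:,4])
    pts=np.argwhere(l==i)[:,::-1].astype(np.float32); (cx,cy),wh,a=cv2.minAreaRect(pts)
    return (cx+x0,cy+y0),wh,a,ce[i]+[x0,y0],st[i,4]
E
python3 - <<'E'
from h import *
c,im=load("w3")
print(im[120:176:3,334].max(1), im[147,312:358:2].max(1))
d=dark(im,312,356,118,174); print(d)
for z in(.076,.04): print(onz(c,*d[0],z))
a=onz(c,304,172,.04);b=onz(c,323,0,.04);a2=onz(c,357,177,.04);b2=onz(c,374,0,.04)
for p,q in((a,b),(a2,b2)): print(p,q,np.arctan2(-(q-p)[0],(q-p)[1]))
s=r.get_state();M=R.from_rotvec(s['eef_rot']).as_matrix();print("tool y ang",np.arctan2(M[1,1],M[0,1]))
E
```

```text
[247 247 247 233 129 144 145 142 144 142 142 141 141 140 139 224 247 247
 247] [247 245 239 235 234 234 236 225 167 132 137 142 140 204 249 247 247 247
 247 247 247 247 247]Traceback (most recent call last):
  File "<stdin>", line 4, in <module>
  File "h.py", line 28, in dark
    n,l,st,ce=cv2.connectedComponentsWithStats(g.astype(np.uint8)); i=1+np.argmax(st[1:,4])
                                                                        ~~~~~~~~~^^^^^^^^^^
    return _wrapfunc(a, 'argmax', axis=axis, out=out, **kwds)
    return bound(*args, **kwds)
ValueError: attempt to get argmax of an empty sequence
```

Run:
```python
from h import *
c,im=load("w3")
d=dark(im,312,356,118,174,185); print(d)
for z in(.076,.058,.04): print(z,onz(c,*d[0],z))
a=onz(c,304,172,.04);b=onz(c,323,0,.04);a2=onz(c,357,177,.04);b2=onz(c,374,0,.04)
for p,q in((a,b),(a2,b2)): print(p,q,np.arctan2(-(q-p)[0],(q-p)[1]))
s=r.get_state();M=R.from_rotvec(s['eef_rot']).as_matrix();print("tool y ang",np.arctan2(M[1,1],M[0,1]))
p=onz(c,*d[0],.065);print("shift to key at z .11",rel([p[0],p[1],.11]))
```

```text
((332.49805641174316, 147.03112983703613), (10.60430908203125, 34.05854415893555), 3.5763344764709473, array([332.4684, 146.8966]), np.int32(348))
0.076 [0.525  0.1106 0.076 ]
0.058 [0.5265 0.1092 0.058 ]
0.04 [0.5279 0.1078 0.04  ]
[0.5102 0.0736 0.04  ] [0.4712 0.225  0.04  ] 0.2521503782752905
[0.563  0.0887 0.04  ] [0.5136 0.2416 0.04  ] 0.3122230375836704
tool y ang 0.36998260918827497
shift to key at z .11 [0.0474 0.0137 0.088 ]
```

Call:
{"api": "servo_tool", "payload": {"commands": [[0.4,0.014,0.013,0.03,0,0,0.8],[0.4,0.014,0.013,0.05,0,0,0.8],[0.4,0.014,0.013,0.05,0,0,0.8],[0.4,0.014,0.013,0.05,0,0,0.8]]}}

```text
time_s: 5.05
tool_pos: [0.5375, 0.0775, 0.1482]
eef_rot: [-1.865, -2.526, 0.003]
wrist_force: [-0.4, -0.2, 0.5]
gripper_width: 0.4
grasp_force: 0.0
```

Run:
```python
from h import *
s=r.get_state();print(s['time_s'],s['tool_pos'],s['eef_rot'])
c0,_=load("w3")
c,_=save("wrist","w4"); im=cv2.imread("pics/w4.png")
u,v=map(int,proj(c,np.array([.526,.1097,.065]))); print(u,v)
d=dark(im,u-30,u+30,v-45,v+45,185); print(d)
print("tri mid",tri([(c0,332.5,147),(c,*d[0])]))
for z in(.076,.065,.058,.04): print(z,onz(c,*d[0],z))
p=onz(c,*d[0],.062);print("shift to z .11",rel([p[0],p[1],.11]))
cv2.imwrite("pics/w4c.png",cv2.resize(im[v-100:v+100,u-130:u+130],None,fx=2.5,fy=2.5))
M=R.from_rotvec(s['eef_rot']).as_matrix();print("tool y ang",np.arctan2(M[1,1],M[0,1]))
```

```text
5.05 [0.5375 0.0775 0.1482] [-1.865  -2.5261  0.0025]
315 169
((314.5, 207.5), (11.0, 59.0), 90.0, array([314.4554, 207.9909]), np.int32(661))
tri mid [0.5185 0.1209 0.2093]
0.076 [0.5332 0.0825 0.076 ]
0.065 [0.5341 0.0794 0.065 ]
0.058 [0.5346 0.0774 0.058 ]
0.04 [0.536  0.0722 0.04  ]
shift to z .11 [ 0.0019 -0.0035  0.0393]
tool y ang 0.29885246639887314
```

View pics/w4c.png

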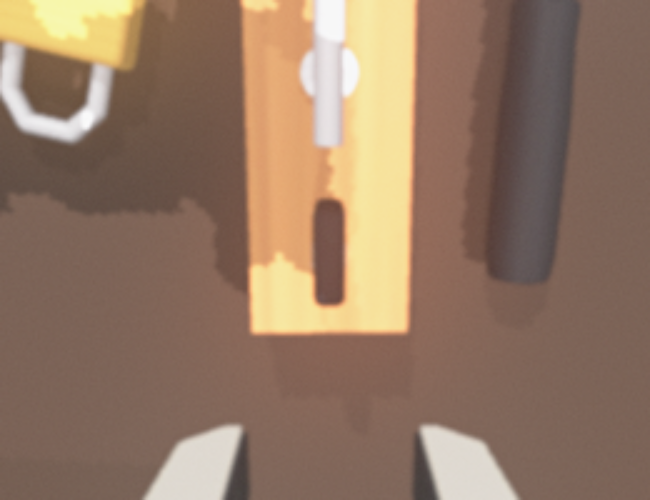

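The crop shows the key head upright in the picture, spanning crop (313–345, 198–305), aligned with the tool; the fingers straddle it symmetrically.

Run:
```python
from h import *
c0,i0=load("w3");c,im=load("w4")
d0=dark(i0,312,356,118,174,185); d=dark(im,303,330,140,196,185); print(d0[:3],d[:3])
print("tri mid",tri([(c0,*d0[0]),(c,*d[0])]))
u0,v0=d0[0];u,v=d[0]
print("tri far edge (top)",tri([(c0,u0+1,v0-17),(c,u,v-max(d[1])/2)]))
for z in(.076,.065,.058): print(z,onz(c,*d[0],z))
p=onz(c,*d[0],.066);print("shift to z .085",rel([p[0],p[1],.085]))
```

```text
((332.49805641174316, 147.03112983703613), (10.60430908203125, 34.05854415893555), 3.5763344764709473) ((316.0, 169.0), (42.0, 12.0), 90.0)
tri mid [0.5261 0.1096 0.0623]
tri far edge (top) [0.5217 0.124  0.0497]
0.076 [0.5254 0.1118 0.076 ]
0.065 [0.5259 0.11   0.065 ]
0.058 [0.5262 0.1089 0.058 ]
shift to z .085 [ 0.0347 -0.0023  0.0643]
```

Call:
{"api": "servo_tool", "payload": {"commands": [[0.4,0.035,-0.002,0.02,0,0,0],[0.4,0.035,-0.002,0.05,0,0,0],[0.4,0.035,-0.002,0.08,0,0,0],[0.4,0.035,-0.002,0.1,0,0,0],[0.4,0.035,-0.002,0.103,0,0,0],[0.4,0.035,-0.002,0.103,0,0,0]]}}

```text
time_s: 5.6
tool_pos: [0.5262, 0.1111, 0.0461]
eef_rot: [-1.865, -2.528, 0.0]
wrist_force: [-1.0, -0.1, 0.1]
gripper_width: 0.399
grasp_force: 0.0
```

Call:
{"api": "servo_tool", "payload": {"commands": [[0.2,0,0,0,0,0,0],[0.0,0,0,0,0,0,0],[0,0,0,0,0,0,0],[0,0,0,0,0,0,0],[0,0,0,0,0,0,0]], "squeeze": 35}}

```text
time_s: 6.02
tool_pos: [0.5263, 0.1117, 0.0464]
eef_rot: [1.864, 2.527, 0.001]
wrist_force: [-0.8, -0.7, 5.0]
gripper_width: 0.101
grasp_force: 35.0
```

Call:
{"api": "servo_tool", "payload": {"commands": [[0,0,0,-0.01,0,0,0],[0,0,0,-0.03,0,0,0],[0,0,0,-0.06,0,0,0],[0,0,0,-0.1,0,0,0],[0,0,0,-0.14,0,0,0],[0,0,0,-0.14,0,0,0],[0,0,0,-0.14,0,0,0]]}}

```text
time_s: 6.6
tool_pos: [0.5268, 0.1118, 0.1883]
eef_rot: [1.863, 2.525, 0.005]
wrist_force: [-0.4, -0.6, -1.8]
gripper_width: 0.102
grasp_force: 35.0
```

Run:
```python
from h import *
s=r.get_state();print(s['time_s'],s['tool_pos'],s['joints'],s['gripper_width'],s['grasp_force'])
M=R.from_rotvec(s['eef_rot']).as_matrix();a=np.arctan2(M[1,1],M[0,1]);print("a",a)
c,im=save("wrist","w5"); sc=r.camera("scene")
cs=r.get_calibration("scene");u,v=map(int,proj(cs,s['tool_pos']));print(u,v)
h=np.hstack([cv2.resize(im[160:280,260:380],(400,400),interpolation=cv2.INTER_CUBIC),cv2.resize(sc[v-50:v+50,u-50:u+50],(400,400),interpolation=cv2.INTER_CUBIC)])
cv2.imwrite("pics/c5.png",h[:,:,::-1])
print("shift to above keyhole z .15",rel([.4995,-.271,.15]))
```

```text
6.6 [0.5268 0.1118 0.1883] [ 0.1228  0.362   1.7169 -0.      1.058  -0.177 ] 0.10243056344044256 34.99983072280884
a 0.29973310524585023
360 174
shift to above keyhole z .15 [-0.358  -0.1377  0.0353]
```

View pics/c5.png

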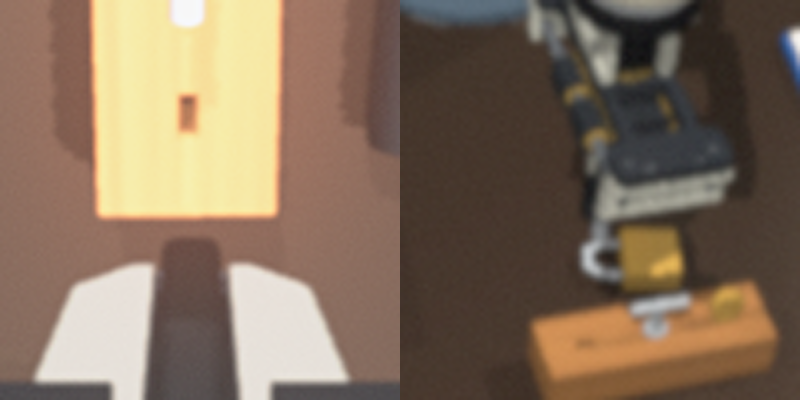

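Left half: the empty slot at about px (316,194), key head held squarely between the fingers; right half: the key is out of the block with the other two standing.

Call:
{"api": "servo_tool", "payload": {"commands": [[0,-0.01,-0.005,-0.03,0,0,-1],[0,-0.2,-0.08,-0.045,0,0,-10],[0,-0.2,-0.08,-0.045,0,0,-10],[0,-0.2,-0.08,-0.045,0,0,-10],[0,-0.2,-0.08,-0.045,0,0,-10],[0,-0.2,-0.08,-0.045,0,0,-10],[0,-0.2,-0.08,-0.045,0,0,-10],[0,-0.2,-0.08,-0.045,0,0,-10]]}}

```text
time_s: 7.37
tool_pos: [0.5076, -0.1062, 0.2293]
eef_rot: [-0.616, -3.078, 0.001]
wrist_force: [-0.4, 0.3, -0.4]
gripper_width: 0.104
grasp_force: 35.0
```

Run:
```python
from h import *
s=r.get_state();M=R.from_rotvec(s['eef_rot']).as_matrix();a=np.arctan2(M[1,1],M[0,1]);print(s['time_s'],s['tool_pos'],"a",a, (a-1.83)/np.radians(5))
print(rel([.4995,-.271,.233]))
```

```text
7.3667 [ 0.5076 -0.1062  0.2293] a 1.1754407303096237 -7.500696718884798
[-0.056  -0.1552 -0.0037]
```

Call:
{"api": "servo_tool", "payload": {"commands": [[0,-0.056,-0.155,-0.003,0,0,-7.5],[0,-0.056,-0.155,-0.003,0,0,-7.5],[0,-0.056,-0.155,-0.003,0,0,-7.5],[0,-0.056,-0.155,-0.003,0,0,-7.5],[0,-0.056,-0.155,-0.003,0,0,-7.5],[0,-0.056,-0.155,-0.003,0,0,-7.5],[0,-0.056,-0.155,-0.003,0,0,-7.5],[0,-0.056,-0.155,-0.003,0,0,-7.5]]}}

```text
time_s: 8.03
tool_pos: [0.4995, -0.2672, 0.2323]
eef_rot: [0.397, -3.114, -0.003]
wrist_force: [0.0, -0.5, -1.2]
gripper_width: 0.105
grasp_force: 35.0
```

Run:
```python
from h import *
s=r.get_state();M=R.from_rotvec(s['eef_rot']).as_matrix();a=np.arctan2(M[1,1],M[0,1]);print(s['time_s'],s['tool_pos'],s['joints'],"a",a)
c,im=save("wrist","w6")
g=cv2.resize(im[100:260,220:420],None,fx=4,fy=3.75,interpolation=cv2.INTER_CUBIC)
cv2.imwrite("pics/w6c.png",g[:,:,::-1])
```

```text
8.0333 [ 0.4995 -0.2672  0.2323] [-0.5734  0.3684  1.5907  0.0001  1.185  -2.3978] a 1.8242970655577133
```

View pics/w6c.png

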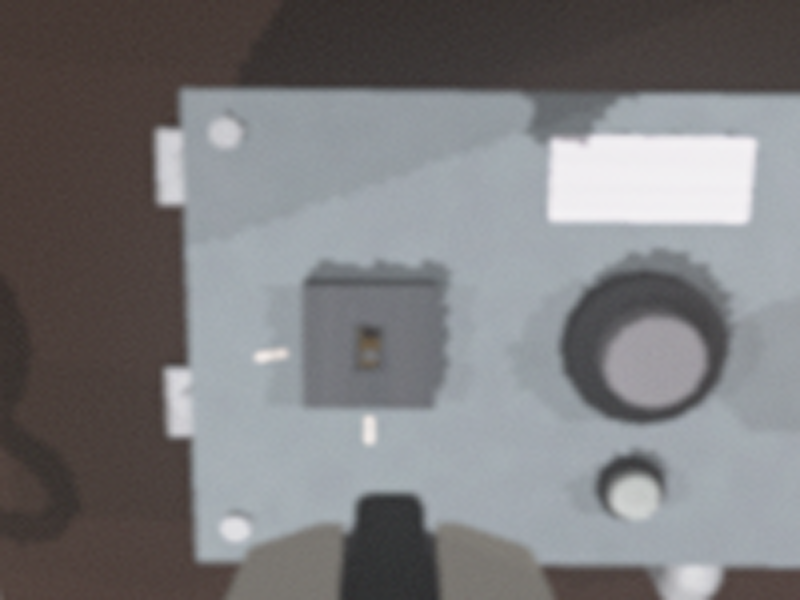

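The keyhole is at crop (370,347) → px (312.5,192.5), with the bezel edges parallel to the image axes, so the yaw is right.

Run:
```python
from h import *
c5,_=load("w5");c6,_=load("w6"); c2,_=load("w2")
ps=onz(c5,316.1,193.6,.04);pk=onz(c6,312.2,192.2,.085);print(ps,pk)
t5=np.array([.5268,.1118,.1883]);t6=np.array([.4995,-.2672,.2323])
M=lambda rv:R.from_rotvec(rv).as_matrix()
k=M([1.863,2.525,.005]).T@(ps-t5); h=M([.397,-3.114,-.003]).T@(pk-t6); print(k,h,h-k)
print("tri hole",tri([(c2,307.7,195.9),(c6,312.2,192.2)]))
print("grip vs slot", M([1.863,2.525,.005]).T@(ps-np.array([.5263,.1117,.0464])))
```

```text
[0.5267 0.1097 0.04  ] [ 0.5001 -0.2716  0.085 ]
[-0.0018 -0.0014  0.1483] [ 0.0002 -0.0048  0.1473] [ 0.0021 -0.0034 -0.001 ]
tri hole [ 0.5002 -0.2715  0.0832]
grip vs slot [-0.002  -0.0002  0.0064]
```

Call:
{"api": "servo_tool", "payload": {"commands": [[0,0.002,-0.004,0.035,0,0,0],[0,0.002,-0.004,0.07,0,0,0],[0,0.002,-0.004,0.095,0,0,0],[0,0.002,-0.004,0.106,0,0,0],[0,0.002,-0.004,0.106,0,0,0],[0,0.002,-0.004,0.106,0,0,0]]}}

```text
time_s: 8.58
tool_pos: [0.4995, -0.2718, 0.1283]
eef_rot: [-0.401, 3.116, -0.0]
wrist_force: [0.1, 0.4, -0.2]
gripper_width: 0.11
grasp_force: 35.0
```

Run:
```python
from h import *
s=r.get_state();M=R.from_rotvec(s['eef_rot']).as_matrix();print(s['time_s'],s['tool_pos'],s['wrist_force'],s['eef_rot'],M)
pk=np.array([.5001,-.2716,.085]);print("hole in tool",M.T@(pk-s['tool_pos']),"expect key -.002,-.0002..-.0014")
```

```text
8.5833 [ 0.4995 -0.2718  0.1283] [ 0.0824  0.4217 -0.1659] [-0.4007  3.1158 -0.0002] [[-0.9675 -0.253   0.0002]
 [-0.253   0.9675 -0.0001]
 [-0.0001 -0.0001 -1.    ]]
hole in tool [-0.0006  0.      0.0433] expect key -.002,-.0002..-.0014
```

Call:
{"api": "servo_tool", "payload": {"commands": [[0,0.0012,0.0005,0.003,0,0,0],[0,0.0012,0.0005,0.006,0,0,0],[0,0.0012,0.0005,0.008,0,0,0],[0,0.0012,0.0005,0.01,0,0,0],[0,0.0012,0.0005,0.012,0,0,0],[0,0.0012,0.0005,0.012,0,0,0]]}}

```text
time_s: 9.08
tool_pos: [0.4977, -0.2718, 0.1154]
eef_rot: [0.401, -3.116, -0.0]
wrist_force: [0.4, 0.8, -0.8]
gripper_width: 0.105
grasp_force: 35.0
```

Call:
{"api": "servo_tool", "payload": {"commands": [[0,0,0,0.0015,0,0,0],[0,0,0,0.003,0,0,0],[0,0,0,0.0045,0,0,0],[0,0,0,0.0045,0,0,0]]}}

```text
time_s: 9.42
tool_pos: [0.4977, -0.2718, 0.1108]
eef_rot: [0.401, -3.116, -0.0]
wrist_force: [1.5, -0.8, -0.8]
gripper_width: 0.104
grasp_force: 35.0
```

Call:
{"api": "servo_tool", "payload": {"commands": [[0,0,0,0.001,0.2,0,0.5],[0,0,0,0.0015,-0.2,0,-0.5],[0,0,0,0.002,0.2,0,0.5],[0,0,0,0.0025,-0.2,0,-0.5],[0,0,0,0.003,0.2,0,0.5],[0,0,0,0.0035,-0.2,0,-0.5],[0,0,0,0.004,0.2,0,0.5],[0,0,0,0.004,0,0,0]]}}

```text
time_s: 10.08
tool_pos: [0.4978, -0.2716, 0.1071]
eef_rot: [-0.389, 3.117, -0.003]
wrist_force: [1.0, -7.2, -4.4]
gripper_width: 0.107
grasp_force: 35.0
```

Call:
{"api": "servo_tool", "payload": {"commands": [[0,0,0,0.0005,0.2,0,0.5],[0,0,0,0.001,-0.2,0,-0.5],[0,0,0,0.0015,0.2,0,0.5],[0,0,0,0.002,-0.2,0,-0.5],[0,0,0,0.0025,0.2,0,0.5],[0,0,0,0.003,-0.2,0,-0.5],[0,0,0,0.003,0,0,0],[0,0,0,0.003,0,0,0]]}}

```text
time_s: 10.75
tool_pos: [0.4979, -0.2719, 0.1042]
eef_rot: [-0.398, 3.116, -0.001]
wrist_force: [0.8, -0.7, -1.0]
gripper_width: 0.107
grasp_force: 35.0
```

Call:
{"api": "servo_tool", "payload": {"commands": [[0,0,0,0.0008,0.2,0,0.5],[0,0,0,0.0016,-0.2,0,-0.5],[0,0,0,0.0024,0.2,0,0.5],[0,0,0,0.0032,-0.2,0,-0.5],[0,0,0,0.004,0.2,0,0.5],[0,0,0,0.0045,-0.2,0,-0.5],[0,0,0,0.0045,0,0,0],[0,0,0,0.0045,0,0,0]]}}

```text
time_s: 11.42
tool_pos: [0.4979, -0.2721, 0.0998]
eef_rot: [-0.399, 3.116, -0.002]
wrist_force: [0.4, -4.1, -2.4]
gripper_width: 0.107
grasp_force: 35.0
```

Call:
{"api": "servo_tool", "payload": {"commands": [[0,0,0,0.0008,0.2,0,0.4],[0,0,0,0.0016,-0.2,0,-0.4],[0,0,0,0.0024,0.2,0,0.4],[0,0,0,0.003,-0.2,0,-0.4],[0,0,0,0.004,0,0,0],[0,0,0,0.004,0,0,0]]}}

```text
time_s: 11.92
tool_pos: [0.4979, -0.2719, 0.0958]
eef_rot: [-0.4, 3.116, -0.001]
wrist_force: [0.3, -0.1, 3.1]
gripper_width: 0.103
grasp_force: 35.0
```

Call:
{"api": "servo_tool", "payload": {"commands": [[0,0,0,0.001,0,0,0],[0,0,0,0.002,0,0,0],[0,0,0,0.003,0,0,0],[0,0,0,0.0037,0,0,0],[0,0,0,0.0037,0,0,0]]}}

```text
time_s: 12.33
tool_pos: [0.4982, -0.2718, 0.0921]
eef_rot: [-0.402, 3.115, -0.0]
wrist_force: [1.1, -0.8, 1.5]
gripper_width: 0.11
grasp_force: 35.0
```

Call:
{"api": "servo_tool", "payload": {"commands": [[0,0,0,0.0005,0,0,0],[0,0,0,0.001,0,0,0],[0,0,0,0.001,0,0,0]]}}

```text
time_s: 12.58
tool_pos: [0.4982, -0.2718, 0.0913]
eef_rot: [-0.401, 3.115, -0.001]
wrist_force: [1.1, 0.8, 6.4]
gripper_width: 0.103
grasp_force: 35.0
```

Call:
{"api": "servo_tool", "payload": {"commands": [[0,0,0.0001,0,0,0,1],[0,0,0.0003,0,0,0,2],[0,-0.0001,0.0005,0,0,0,3],[0,-0.0001,0.0006,0,0,0,4],[0,-0.0002,0.0008,0,0,0,5],[0,-0.0003,0.0009,0,0,0,6],[0,-0.0003,0.0011,0,0,0,7],[0,-0.0003,0.0011,0,0,0,7]], "squeeze": 45}}

```text
time_s: 13.25
tool_pos: [0.4983, -0.2709, 0.0913]
eef_rot: [0.561, 3.09, -0.001]
wrist_force: [1.9, -1.1, 5.3]
gripper_width: 0.104
grasp_force: 45.0
```

```bash
cat > st.py <<'E'
from h import *
s=r.get_state();M=R.from_rotvec(s['eef_rot']).as_matrix();print(s['time_s'],s['tool_pos'],"turned",1.824-np.arctan2(M[1,1],M[0,1]),"F",s['wrist_force'],"T",s['ft_torque'],s['gripper_width'])
print("hole in tool",M.T@(np.array([.5001,-.2716,.085])-s['tool_pos']))
E
python3 st.py
```

```text
13.25 [ 0.4983 -0.2709  0.0913] turned 0.6124132298491969 F [ 1.9351 -1.144   5.3487] T [-0.3742 -0.4816 -0.0036] 0.10391525510762839
hole in tool [-0.0019  0.      0.0063]
```

Call:
{"api": "servo_tool", "payload": {"commands": [[0,0,0.0001,0,0,0,1],[0,0,0.0003,0,0,0,2],[0,-0.0001,0.0005,0,0,0,3],[0,-0.0001,0.0006,0,0,0,4],[0,-0.0002,0.0008,0,0,0,5],[0,-0.0003,0.0009,0,0,0,6],[0,-0.0003,0.0011,0,0,0,7],[0,-0.0003,0.0011,0,0,0,7]]}}

```text
time_s: 13.92
tool_pos: [0.4992, -0.2697, 0.0914]
eef_rot: [1.462, 2.779, 0.001]
wrist_force: [3.9, 0.4, 5.3]
gripper_width: 0.106
grasp_force: 45.0
```

```bash
python3 st.py
```

```text
13.9167 [ 0.4992 -0.2697  0.0914] turned 1.2220722475198902 F [3.8809 0.356  5.3433] T [ 0.0154 -0.7495  0.0198] 0.10560954025230564
hole in tool [-0.002  -0.0003  0.0064]
```

Call:
{"api": "servo_tool", "payload": {"commands": [[0,0,0.0001,0,0,0,1],[0,0,0.0003,0,0,0,2],[0,-0.0001,0.0005,0,0,0,3],[0,-0.0001,0.0006,0,0,0,4],[0,-0.0002,0.0008,0,0,0,5],[0,-0.0002,0.0009,0,0,0,5.5],[0,-0.0002,0.0009,0,0,0,5.5],[0,-0.0002,0.0009,0,0,0,5.5]]}}

```text
time_s: 14.58
tool_pos: [0.5004, -0.2693, 0.0914]
eef_rot: [2.074, 2.357, 0.002]
wrist_force: [5.6, 1.8, 4.6]
gripper_width: 0.11
grasp_force: 45.0
```

```bash
python3 st.py
```

```text
14.5833 [ 0.5004 -0.2693  0.0914] turned 1.6966063326439844 F [5.6118 1.7508 4.602 ] T [ 0.1628 -1.1149  0.0771] 0.1096308054719643
hole in tool [-0.0022 -0.0006  0.0064]
```

Call:
{"api": "servo_tool", "payload": {"commands": [[0,0,0.0003,0,0,0,0.5],[0,0,0.0005,0,0,0,0.8],[0,0,0.0005,0,0,0,0.8],[0,0,0.0005,0,0,0,0.8]]}}

```text
time_s: 14.92
tool_pos: [0.5006, -0.2693, 0.0914]
eef_rot: [2.155, 2.284, 0.001]
wrist_force: [3.8, 1.9, 5.2]
gripper_width: 0.105
grasp_force: 45.0
```

```bash
python3 st.py
python3 - <<'E'
from h import *
c,im=save("wrist","w7"); t=r.camera("top"); sc=r.camera("scene")
h=np.hstack([cv2.resize(im[100:280,210:430],(420,344)),cv2.resize(sc[130:250,190:310],(344,344),interpolation=cv2.INTER_CUBIC)])
cv2.imwrite("pics/c7.png",h[:,:,::-1])
E
```

```text
14.9167 [ 0.5006 -0.2693  0.0914] turned 1.7659935645585723 F [3.8422 1.8563 5.1563] T [ 0.1154 -0.7817  0.1653] 0.10506285603788153
hole in tool [-0.0023 -0.0006  0.0064]
```

View pics/c7.png

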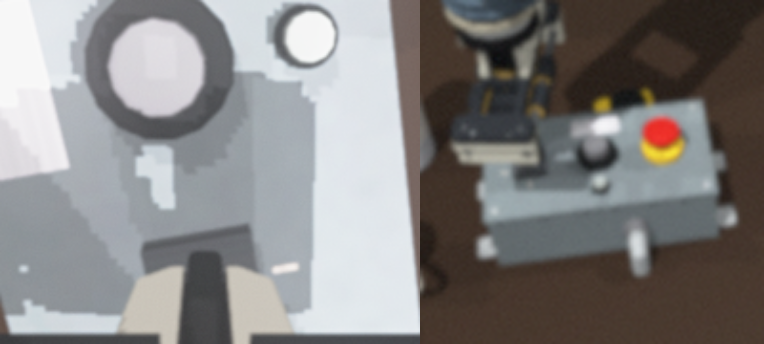

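The key is home on the bezel and gripped, the mushroom is up, and the torque rose from 0.08 to 0.17 N m over the last few degrees, so the switch is on its stop.

```bash
python3 -c "
from bench import r
print(r.hand_in())"
```

```text
the job is handed in; nothing more can be done
None
```

I pressed and released the reset button, put the shutter key fully home in the switch, and turned it clockwise onto its stop. It is still gripped and held there, and the job was handed in at about 15 s on the robot's clock; hand-in returned no verdict.

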